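# Set the photometer's selector to the green filter and take a reading

## Task

Using only pushes of the fingertips, gently push the tab of the photometer's rotary selector round, without pinching or lifting it, until the tab's yellow line points squarely at the middle of the green filter disc. Then press the red key on the same instrument fully down to take the reading, and let it come up again. Leave the selector pointing at green, and do not move anything else on the bench.

Things in the scene. Friction and masses are not known exactly. Their poses are not given: they have to be found in the camera images.
- photometer: white bench photometer, fixed to the bench, a flat box 320 x 300 mm with its face 45 mm above the table. Origin on the table surface right below the selector's upright axis; its own -x is the front (towards the robot, give or take 20 degrees). The box reaches 130 mm to its front, 190 mm to its rear and 150 mm to each side of the axis. A black display pod, 32 mm above the face, runs along the rear edge from x = 154 to 190 mm.
- spindle: the rotary selector as a whole (it turns on this spindle): a black dial, 130 mm across, lying flat on the face, with one upright aluminium tab at its rim. Origin on the turning axis, on the instrument's face (45 mm above the table); it does not turn with the dial. The dial's top is 17 mm above the face. The dial is not fastened down: pulled upwards it would lift off its seat.
- selector (a joint): angle of the selector in rad: 0 when the tab points to the instrument's front (its -x), positive counter-clockwise seen from above; stops at -2.3 and 2.3. It turns against a steady friction of about 0.15 N m (about 2 N at the tab), has no spring or click stops, and stays where it is left.
- tab (a point): middle of the tab, 78 mm from the axis and 35 mm above the face. The tab is an upright fin: 40 mm long radially (58 to 98 mm from the axis), 12 mm thick along the turning direction, from 8 to 50 mm above the face; a yellow line runs along its top and outer end. Starts near the front.
- aim (a point): the point the selector points at: on the line from the axis through the tab's middle, 125 mm from the axis (27 mm beyond the tab's end), just above the face; it turns with the selector.
- filter_green: green filter disc in a black rim, fixed on the face, 38 mm across (46 mm with the rim), 6 mm tall, centre 125 mm from the selector's axis; origin at the centre of its underside. It is in one of four places, at selector angles of -1.92, -0.96, 0.96 and 1.92 rad; an amber, a blue and a smoke-grey filter of the same size are in the other three.
- key (a joint): travel of the red round key in m: 0 up, 0.006 fully down; springs back when let go; fully down takes about 5 N straight down.
- key_top (a point): centre of the top of the red key, 28 mm across, in a black housing on the face, 100 mm behind the selector's axis; it is pressed straight down.
- gauge: brass gauge weight with a small head, 28 mm across, 42 mm tall, standing on a rear corner of the photometer's face. Origin at the underside. Not part of the work, to be left alone
- dropper: amber dropper bottle, 28 mm across, 55 mm tall, standing on the other rear corner of the face. Origin at the underside. Not part of the work, to be left alone
- mouse: black computer mouse, 105 x 60 x 24 mm, on the table to the left. Origin at the underside. Not part of the work, to be left alone
- calliper: digital calliper lying flat, about 200 mm long, on the table to the right. Origin at the underside. Not part of the work, to be left alone
- screwdriver: screwdriver lying flat, 150 mm long, on the table to the right. Origin at the underside. Not part of the work, to be left alone
- cleaner: white bottle with a blue label, 60 mm across, 150 mm tall, on the table to the left. Origin at the underside. Not part of the work, to be left alone
- lens_rack: blue rack 160 x 80 mm with four round tinted lenses standing in it, 80 mm tall, on the table to the left. Origin at the underside. Not part of the work, to be left alone

How it is judged:
On the way, in this order (a step that is already met when the one before it is completed fails the run):
1. the selector points at the green filter and is at rest (horizontal distance between aim and filter_green below 0.014 m and velocity of joint selector between -0.05 and 0.05 rad/s), for 0.3 s.
2. the red key is pressed fully down while the selector points at green (horizontal distance between aim and filter_green below 0.014 m and value of joint key above 0.0045 m), for 0.05 s.
At the end, for the whole second after the job is handed in: the selector's aim point is within 14 mm of the green filter's centre (about 6 degrees), the selector is at rest, and the key, which was pressed at least 4.5 of its 6 mm after the selector was set, is up again (all of step 1 and value of joint key below 0.0015 m); the robot touches nothing.
It fails at once if the key is pressed while the selector does not point at green (value of joint key above 0.003 m and not (horizontal distance between aim and filter_green below 0.014 m)).
It fails at once if the selector is lifted off its seat (more than 5 mm) (height (world z) of spindle above 0.05 m).
It fails at once if the selector is pinched or pushed roughly (more than 25 N) (contact force between the fingers and spindle above 25 N).
It fails at once if another thing on the bench is moved (more than 15 mm) (distance of any of gauge, dropper, mouse, calliper, screwdriver, cleaner, lens_rack from where it was at the start of the episode above 0.015 m).
It also fails if it takes over 48 s, if anything falls off the work surface, if the arm or the gripper's body presses on something with over 40 N, if the wrist force passes 120 N, or if a joint passes its speed limit or range.

## Robot

A 6-joint arm with a two-finger parallel gripper is mounted at the origin on the work surface. World frame = base frame: x ahead of the robot, y to its left, z up, the work surface at z = 0. Lengths are in m, angles in rad, forces in N, time in s.
With the tool pointing down it reaches from about 0.3 to 0.85 m from the base axis. Payload 5.4 kg.
Tool frame: the origin (TCP) lies at the centre of the arm's flange, where the gripper is bolted on; the fingertips stand 173 mm ahead of it and the grasp point (between the pads) lies 155 mm ahead of it; z points along the fingers, y is the direction in which the jaws open and shut (so a half turn about z gives the same grasp; the last joint's range is limited). The gripper opens to 85 mm and grips with 20 to 120 N. Pads are 22 mm wide; open, the fingers measure 114 mm over their backs; the gripper's body (76 mm by 85 mm) begins 54 mm behind the grasp point. The pads swing forward as they close: fully open they stand 13 mm farther back than shut.
Start: joints at [-1.312, 0.158, 1.597, -0, 1.386, -0.21], TCP at [0.26, -0.513, 0.405] pointing down, gripper open.
Joint ranges: [-2.91, 2.91], [-0.94, 2.29], [0.18, 2.7], [-1.29, 4.43], [0.17, 2.64], [-3, 3]. Speed limits (rad/s): [2.57, 2.57, 3.14, 3.14, 3.14, 3.14].

## Interface

Orientations are given as a unit quaternion [w, x, y, z].
In Python, from workcell import telemetry, eyes, bot gives the robot as it stands.
- The arm moves only by the tool jog_arm, never from a script. Its argument "targets" is a list of rows, each a list of 3 entries, a list of its own where there are three numbers: the opening in per cent of the stroke, from 0 (shut) to 100 (fully open), then the shift along the tool's x, y, z in cm, then the turn, a rotation vector about the tool's x, y, z in degrees. In form: [[jaw, [dx, dy, dz], [ax, ay, az]], ...]. A call has 1 to 20 rows; each row is the pose to reach, as a shift and turn from the pose measured when the call began, along the tool's axes at that moment; what a row does not reach only later rows make up. A row lasts 1/8 s, in which the tool goes at most 62.5 mm and 10.7 degrees, less where a joint would pass 70% of its speed; a pose out of reach is approached as far as the arm can. A call with a gripper value outside its range is refused whole. The fingers move at their own pace and stop on an object; "newtons" is the grip in N (left out, the last holds). Time passes only in rows, so rows that repeat a pose let the fingers close. It gives the time, the measured TCP pose, the force and the opening at its end, in the units of the state.
- telemetry.sense(): the state, without advancing time (a new reading comes with each control period).
- eyes.snapshot(name): name is "scene" or "top"; returns the picture (420x560x3 uint8, red, green, blue); there is no depth.
- eyes.camera_info(name): a dict with "mtx" (3x3 intrinsics, pixels), "k1" (the pictures are not rectified: a ray, as slopes to the right and down, at radius r is drawn at 1 + k1 r^2 times it, then the intrinsics apply), "R" (3x3) and "t" (3): a world point X has camera coordinates R X + t. Camera axes: x right, y down, z forward; pixel columns grow to the right and rows downward; lengths in m; the calibration is good to about 2 mm. A picture is of the moment at which its call begins. camera_info takes no time and is no camera call.
- bot.hand_in(): hands the job in, once; it reports no verdict.
The state is a dict: "time_s": time; "qpos": joint angles; "qvel": joint speeds; "joint_efforts": joint torques, N m; "tcp_pos": TCP position; "ee_rot": TCP orientation; "wrist_force": force on the tool from outside, world axes, zero at the start; "ft_torque": the same for the moment, N m; "finger_gap": opening from 0.0 (shut) to 1.0 (fully open).
Only numpy, scipy, OpenCV 4.12 (cv2) and the standard library are available. Lean on these libraries where they do the work, as an engineer would, in place of code of your own. Each camera call takes 0.05 s, during which the arm holds its last target. There are 200 camera calls.

## Working session

There is one attempt and no reset: what is moved stays moved. The work goes in short steps, Python scripts to look and compute and a tool call to move; the robot and the scene stay as the last step left them, time stands still between calls to the robot, and variables do not carry over. Pictures are saved under pics/ and viewed, about 8 in all and at most 12, crops included, and the job is handed in when it is done.

Besides the shell and the picture viewer there is one more tool, called after "Call:" in YAML: its name, and indented under it one key for each argument. jog_arm: Moves the arm, as the interface text tells. Its arguments: {"type":"object","properties":{"targets":{"type":"array","items":{"type":"array"}},"newtons":{"type":"number"}},"required":["targets"]}

```bash
ls; mkdir -p pics
python3 - <<'E'
from workcell import telemetry, eyes, bot
import cv2,numpy as np
for n in("top","scene"):
    im=eyes.snapshot(n); cv2.imwrite(f"pics/{n}0.png",im[:,:,::-1]); c=eyes.camera_info(n); print(n,c)
print(telemetry.sense())
E
```

```text
pics
top {'mtx': array([[501.18632852,   0.        , 284.33489156],
       [  0.        , 501.18632852, 215.03378975],
       [  0.        ,   0.        ,   1.        ]]), 'k1': -0.01368940344895785, 'R': array([[-0.01945784, -0.99976618, -0.00943234],
       [-0.99524929,  0.02026834, -0.09522629],
       [ 0.0953952 ,  0.00753464, -0.99541096]]), 't': array([0.05279205, 0.51439918, 1.37996493])}
scene {'mtx': array([[395.26492758,   0.        , 275.99944974],
       [  0.        , 395.26492758, 209.974664  ],
       [  0.        ,   0.        ,   1.        ]]), 'k1': -0.10899209140136178, 'R': array([[-0.50964905,  0.86038187, -0.00094163],
       [ 0.67255706,  0.39770759, -0.62409589],
       [-0.5365863 , -0.31870317, -0.78134719]]), 't': array([ 0.25480685, -0.29940814,  1.40907566])}
{'time_s': 0.1, 'qpos': array([-1.31206947e+00,  1.59004634e-01,  1.59810827e+00, -9.76488565e-06,
        1.38620321e+00, -2.10091471e-01]), 'qvel': array([ 1.11427637e-03, -1.19793083e-03, -3.54525926e-03, -3.77903601e-05,
       -3.47443401e-04,  2.22669421e-04]), 'joint_efforts': array([-1.04851101e-04, -3.96993399e+01, -3.32337034e+01, -2.41519465e-04,
        4.25344610e-03, -1.82520665e-06]), 'tcp_pos': array([ 0.2597224 , -0.51271917,  0.40380366]), 'ee_rot': array([-8.61356353e-04,  9.72651174e-01,  2.32269137e-01, -2.57504688e-05]), 'wrist_force': array([-0.20186362, -0.78362733, -0.3623688 ]), 'ft_torque': array([0.03799203, 0.00381057, 0.05738373]), 'finger_gap': 0.9992954189411161}
```

View pics/top0.png

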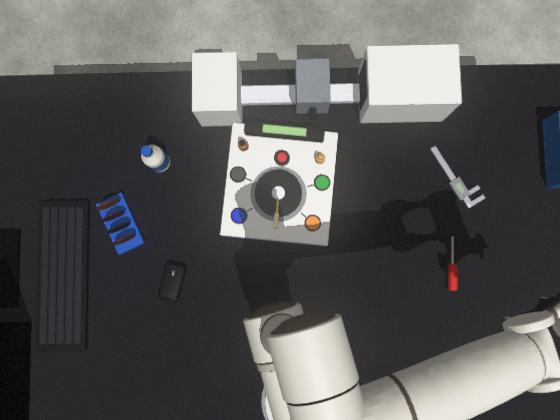

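View pics/scene0.png

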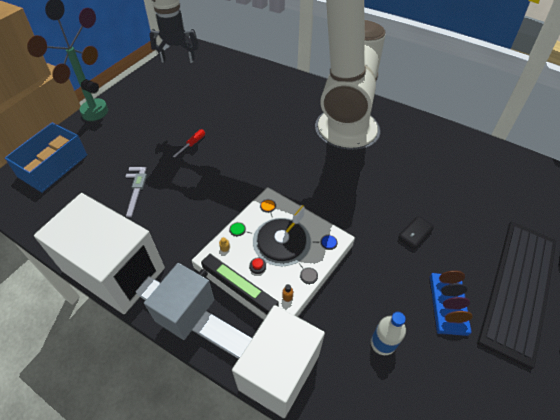

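The top view shows the dial centre at about (278,193) with the tab end at (276,228). Green is at (322,183), amber (312,223), blue (239,215), grey (238,174) and the red key (282,157). Green is therefore rear right, at +1.92 rad. The scene view agrees. Next I'll fit the instrument's pose in both cameras.

```bash
cat > h.py <<'E'
import cv2,numpy as np
from scipy.optimize import least_squares
from workcell import telemetry, eyes, bot
def proj(X,c):
    p=np.atleast_2d(X)@c["R"].T+c["t"]; s=p[:,:2]/p[:,2:]
    s=s*(1+c["k1"]*(s**2).sum(1,keepdims=True)); return s@c["mtx"][:2,:2].T+c["mtx"][:2,2]
def inst(P,X):  # photometer frame -> world
    x,y,a=P; R=np.array([[np.cos(a),-np.sin(a),0],[np.sin(a),np.cos(a),0],[0,0,1]])
    return np.atleast_2d(X)@R.T+[x,y,0]
def fil(th,r=.125,z=.051): return [-r*np.cos(th),-r*np.sin(th),z]
def blob(im,uv,lo,hi,r=11):
    u,v=map(int,uv); w=cv2.cvtColor(np.ascontiguousarray(im[v-r:v+r+1,u-r:u+r+1]),cv2.COLOR_RGB2HSV)
    m=cv2.inRange(w,lo,hi); n,l,s,c=cv2.connectedComponentsWithStats(m); k=1+np.argmax(s[1:,4])
    return c[k]+[u-r,v-r],s[k,4]
E
python3 - <<'E'
from h import *
M=dict(green=fil(1.92),amber=fil(.96),blue=fil(-.96),red=[.1,0,.063])
H=dict(green=((45,120,40),(85,255,255)),amber=((8,150,60),(25,255,255)),blue=((110,150,40),(130,255,255)),red=((0,180,60),(7,255,255)))
G=dict(top=dict(green=(322,183),amber=(312,223),blue=(239,215),red=(282,157)),scene=dict(green=(237,229),amber=(268,206),blue=(329,242),red=(258,265)))
obs={}
for n in G:
    im=cv2.imread(f"pics/{n}0.png")[:,:,::-1]
    for k in G[n]: obs[n,k],a=blob(im,G[n][k],*H[k]); print(n,k,obs[n,k].round(1),a)
C={n:eyes.camera_info(n) for n in G}
for S in (["top"],["scene"],["top","scene"]):
    f=lambda P:np.concatenate([(proj(inst(P,M[k]),C[n])[0]-obs[n,k]) for n in S for k in M])
    r=least_squares(f,[.5,0,0],loss="soft_l1"); print(S,r.x,f(r.x).round(1))
P=r.x; np.save("P.npy",P)
for n in G:
    im=cv2.imread(f"pics/{n}0.png"); 
    big=cv2.resize(im,None,fx=4,fy=4,interpolation=cv2.INTER_CUBIC)
    def pt(X,col): 
        u=(proj(inst(P,X),C[n])[0]+.5)*4-.5; cv2.circle(big,tuple(int(t) for t in u),3,col,-1)
    for x in(-.13,.19):
        for y in(-.15,.15): pt([x,y,.045],(255,0,255))
    for k in M: pt(M[k],(255,255,255))
    for t in np.arange(-.3,.31,.1): pt(fil(t,.098,.095),(0,0,255))
    u=proj(inst(P,[0,0,.045]),C[n])[0]*4; u=u.astype(int); cv2.imwrite(f"pics/{n}1.png",big[u[1]-280:u[1]+280,u[0]-300:u[0]+300])
for nm,X in(("green",M["green"]),("key",[.1,0,.063])): print(nm,inst(P,X))
E
```

```text
top green [321.8 182.1] 129
top amber [312.2 220.5] 95
top blue [236.3 215.8] 90Traceback (most recent call last):
  File "<stdin>", line 8, in <module>
  File "h.py", line 13, in blob
    m=cv2.inRange(w,lo,hi); n,l,s,c=cv2.connectedComponentsWithStats(m); k=1+np.argmax(s[1:,4])
                                                                             ~~~~~~~~~^^^^^^^^^
    return _wrapfunc(a, 'argmax', axis=axis, out=out, **kwds)
    return bound(*args, **kwds)
ValueError: attempt to get argmax of an empty sequence
```

```bash
python3 - <<'E'
s=open('h.py').read(); i=s.index("def blob")
s=s[:i]+'''def blob(im,uv,ch,r=11):
    u,v=map(int,uv); w=im[v-r:v+r+1,u-r:u+r+1].astype(int); o=[w[:,:,k] for k in range(3) if k!=ch]
    # dominant channel, at least 1.7 times the weakest, ratio based so that shadows do not matter
    m=((w[:,:,ch]>25)&(w[:,:,ch]>1.9*np.minimum(*o))&(w[:,:,ch]>1.2*np.maximum(*o))).astype(np.uint8)
    n,l,s,c=cv2.connectedComponentsWithStats(m); k=1+np.argmax(s[1:,4]); return c[k]+[u-r,v-r],s[k,4]
'''
open('h.py','w').write(s)
E
cat > fit.py <<'E'
from h import *
M=dict(green=fil(1.92),amber=fil(.96),blue=fil(-.96),red=[.1,0,.063])
H=dict(green=1,amber=0,blue=2,red=0)
G=dict(top=dict(green=(322,183),amber=(312,223),blue=(239,215),red=(282,157)),scene=dict(green=(237,229),amber=(268,206),blue=(329,242),red=(258,265)))
obs={}
for n in G:
    im=cv2.imread(f"pics/{n}0.png")[:,:,::-1]
    for k in G[n]: obs[n,k],a=blob(im,G[n][k],H[k]); print(n,k,obs[n,k].round(1),a)
C={n:eyes.camera_info(n) for n in G}
for S in (["top"],["scene"],["top","scene"]):
    f=lambda P:np.concatenate([(proj(inst(P,M[k]),C[n])[0]-obs[n,k]) for n in S for k in M])
    r=least_squares(f,[.5,0,0],loss="soft_l1"); print(S,r.x,f(r.x).round(1))
P=r.x; np.save("P.npy",P)
for n in G:
    im=cv2.imread(f"pics/{n}0.png"); 
    big=cv2.resize(im,None,fx=4,fy=4,interpolation=cv2.INTER_CUBIC)
    def pt(X,col): 
        u=(proj(inst(P,X),C[n])[0]+.5)*4-.5; cv2.circle(big,tuple(int(t) for t in u),3,col,-1)
    for x in(-.13,.19):
        for y in(-.15,.15): pt([x,y,.045],(255,0,255))
    for k in M: pt(M[k],(255,255,255))
    for t in np.arange(-.3,.31,.1): pt(fil(t,.098,.095),(0,0,255))
    u=proj(inst(P,[0,0,.045]),C[n])[0]*4; u=u.astype(int); cv2.imwrite(f"pics/{n}1.png",big[u[1]-280:u[1]+280,u[0]-300:u[0]+300])
for nm,X in(("green",M["green"]),("key",[.1,0,.063])): print(nm,inst(P,X))
E
python3 fit.py
```

```text
top green [321.8 182.1] 125
top amber [312.4 222.3] 155
top blue [238.  215.4] 145
top red [281.5 156.6] 79
scene green [237.  228.5] 139
scene amber [267.5 205. ] 129
scene blue [328.7 241.5] 152
scene red [257.2 263.5] 108
['top'] [ 0.57397661  0.05900571 -0.11878893] [-0.1 -0.1 -0.1  0.2  0.3 -0.2 -0.1  0.1]
['scene'] [ 0.57422759  0.06023985 -0.11798231] [-0.1 -0.   0.  -0.1  0.  -0.  -0.   0.1]
['top', 'scene'] [ 0.5740379   0.05961673 -0.11838425] [-0.3 -0.1 -0.3  0.1  0.1 -0.2 -0.4  0.1 -0.2 -0.2 -0.1 -0.2 -0.1 -0.1
 -0.2 -0.1]
green [[ 0.60263481 -0.06206818  0.051     ]]
key [[0.67333797 0.04780594 0.063     ]]
```

View pics/top1.png

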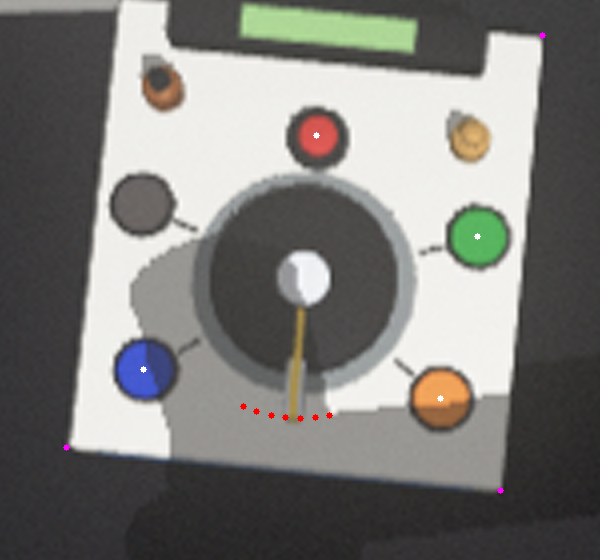

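View pics/scene1.png

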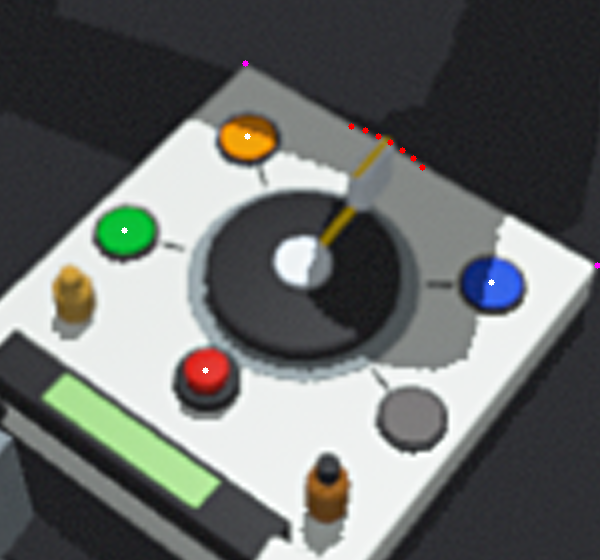

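The fitted dots sit on the filters, key and box corners in both views. The tab's end at top (294,418) falls between the 0 and +0.1 dots, so θ≈+0.05. The push is counter-clockwise to 1.92. I'll write a helper for the move rows.

```bash
cat >> h.py <<'E'
from scipy.spatial.transform import Rotation as Ro
P=np.load("P.npy")
def pusher(phi,d,z,r=.08):  # TCP pose: tool y along the + turning tangent, offset d behind the ray at phi
    a=P[2]+np.pi+phi; rh=np.array([np.cos(a),np.sin(a)]); th=np.array([-rh[1],rh[0]])
    return [*(P[:2]+r*rh-d*th),z],P[2]+phi
def row(pos,yaw):  # tool pointing straight down with its x at yaw -> shift cm, rotvec deg
    s=telemetry.sense(); w,x,y,zz=s["ee_rot"]; R0=Ro.from_quat([x,y,zz,w])
    R1=Ro.from_euler("z",yaw)*Ro.from_euler("x",np.pi)
    return [(100*R0.inv().apply(np.array(pos)-s["tcp_pos"])).round(2).tolist(),np.degrees((R0.inv()*R1).as_rotvec()).round(1).tolist()]
E
python3 -c "
from h import *
print(row(*pusher(.05,.042,.31)));print(row(*pusher(.05,.042,.252)))"
```

```text
[[49.17, -44.54, 9.47], [-0.1, 0.0, 30.8]]
[[49.17, -44.53, 15.27], [-0.1, 0.0, 30.8]]
```

Call:
jog_arm:
  targets:
    - [0,[4,-3.6,0],[0,0,3]]
    - [0,[8,-7.2,0],[0,0,6]]
    - [0,[12,-10.9,0],[0,0,9]]
    - [0,[16,-14.5,0],[0,0,12]]
    - [0,[20,-18.1,0],[0,0,15]]
    - [0,[24,-21.7,0],[0,0,18]]
    - [0,[28,-25.4,0],[0,0,21]]
    - [0,[32,-29,2],[0,0,24]]
    - [0,[36,-32.6,4],[0,0,27]]
    - [0,[40,-36.2,6],[0,0,29]]
    - [0,[44,-39.9,8],[0,0,30.8]]
    - [0,[47,-42.6,9],[0,0,30.8]]
    - [0,[49.2,-44.5,9.5],[0,0,30.8]]
    - [0,[49.2,-44.5,9.5],[0,0,30.8]]
    - [0,[49.2,-44.5,9.5],[0,0,30.8]]

```text
time_s: 1.98
tcp_pos: [0.4973, 0.1063, 0.3096]
ee_rot: [-0.001, 0.999, -0.034, -0.001]
wrist_force: [0.2, -0.8, -0.4]
finger_gap: -0.004
```

```bash
python3 -c "
from h import *
s=telemetry.sense();print(s['time_s'],s['tcp_pos'],s['qpos'],s['finger_gap'],s['wrist_force'])
cv2.imwrite('pics/scene2.png',cv2.resize(eyes.snapshot('scene')[100:310,150:430,::-1],None,fx=2.8,fy=2.8,interpolation=2))
print(row(*pusher(.05,.042,.252)))"
```

```text
1.975 [0.49727555 0.10627159 0.30955495] [-2.78143890e-02  8.30463750e-02  1.87634232e+00  1.31009154e-03
  1.18336596e+00  1.61122820e+00] -0.003913798833012241 [ 0.1589064  -0.84928908 -0.41132108]
[[-0.03, -0.09, 5.78], [-0.1, 0.0, -0.1]]
```

View pics/scene2.png

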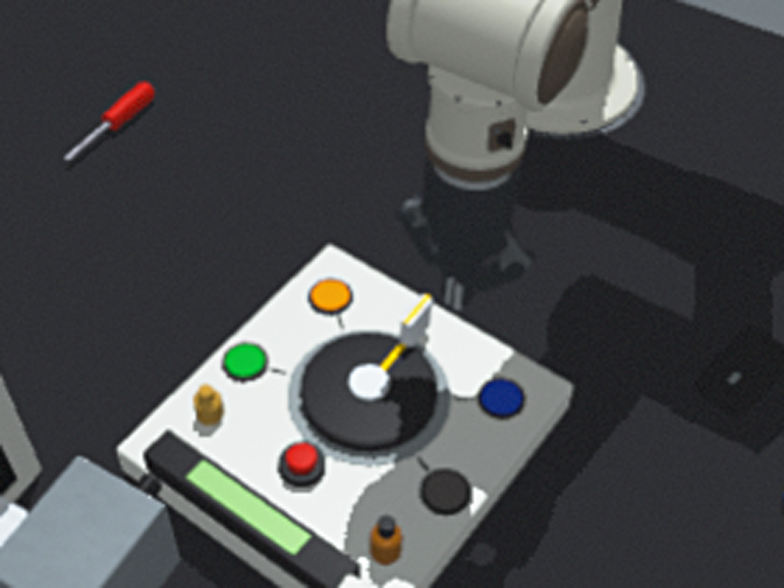

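The shut fingertips are at about (453,303) in the crop, just on the clockwise side of the tab. The knuckles splay out well above tab height. Going down, with a quick check of the tip projection.

Call:
jog_arm:
  targets:
    - [0,[0,0,1.5],[0,0,0]]
    - [0,[0,0,3],[0,0,0]]
    - [0,[0,0,4.5],[0,0,0]]
    - [0,[0,0,5.8],[0,0,0]]
    - [0,[0,0,5.8],[0,0,0]]

```text
time_s: 2.65
tcp_pos: [0.4966, 0.1061, 0.2502]
ee_rot: [-0.001, 0.999, -0.035, -0.002]
wrist_force: [0.5, -0.1, -0.3]
finger_gap: -0.002
```

```bash
python3 -c "
from h import *
print(proj([[.497,.106,.3096-.173],[.497,.106,.3096-.186]],eyes.camera_info('scene')))
for f,d in [(.05,.03),(.05,.021)]+[(.05+.1*k,.021) for k in range(1,11)]: print(f,row(*pusher(f,d,.252)))"
```

```text
[[312.49146212 206.72613369]
 [312.13090873 209.9245096 ]]
0.05 [[0.04, 1.1, -0.19], [-0.1, 0.2, -0.1]]
0.05 [[0.04, 2.0, -0.19], [-0.1, 0.2, -0.1]]
0.15000000000000002 [[-0.13, 2.81, -0.19], [-0.1, 0.2, -5.8]]
0.25 [[-0.22, 3.64, -0.19], [-0.1, 0.2, -11.5]]
0.35000000000000003 [[-0.22, 4.46, -0.19], [-0.1, 0.2, -17.3]]
0.45 [[-0.14, 5.29, -0.19], [-0.1, 0.2, -23.0]]
0.55 [[0.02, 6.1, -0.19], [-0.1, 0.2, -28.7]]
0.6500000000000001 [[0.26, 6.89, -0.19], [-0.1, 0.2, -34.4]]
0.7500000000000001 [[0.57, 7.65, -0.2], [-0.1, 0.2, -40.2]]
0.8500000000000001 [[0.97, 8.38, -0.2], [-0.2, 0.2, -45.9]]
0.9500000000000001 [[1.43, 9.06, -0.2], [-0.2, 0.2, -51.6]]
1.05 [[1.96, 9.7, -0.2], [-0.2, 0.2, -57.4]]
```

Call:
jog_arm:
  targets:
    - [0,[0,0.5,-0.2],[0,0,0]]
    - [0,[0,1.1,-0.2],[0,0,0]]
    - [0,[0,1.5,-0.2],[0,0,0]]
    - [0,[0,1.8,-0.2],[0,0,0]]
    - [0,[0,2.0,-0.2],[0,0,0]]
    - [0,[0,2.2,-0.2],[0,0,-1.5]]
    - [0,[-0.05,2.4,-0.2],[0,0,-3]]
    - [0,[-0.1,2.6,-0.2],[0,0,-4.5]]
    - [0,[-0.13,2.8,-0.2],[0,0,-5.8]]
    - [0,[-0.18,3.2,-0.2],[0,0,-8.6]]
    - [0,[-0.22,3.64,-0.2],[0,0,-11.5]]
    - [0,[-0.22,3.64,-0.2],[0,0,-11.5]]

```text
time_s: 4.15
tcp_pos: [0.4919, 0.0697, 0.2521]
ee_rot: [-0.001, 0.998, 0.065, -0.002]
wrist_force: [-0.8, 0.4, 0.3]
finger_gap: 0.002
```

```bash
python3 -c "
from h import *
s=telemetry.sense();print(s['wrist_force'])
cv2.imwrite('pics/scene3.png',cv2.resize(eyes.snapshot('scene')[130:300,180:400,::-1],None,fx=3,fy=3,interpolation=2))
for k in range(5,21): f=.05*k;print(round(f,2),row(*pusher(f,.021,.252)))"
```

```text
[-0.84426007  0.35098565  0.25441076]
0.25 [[0.01, -0.02, 0.01], [-0.1, 0.2, -0.1]]
0.3 [[-0.08, 0.38, 0.01], [-0.1, 0.2, -2.9]]
0.35 [[-0.16, 0.79, 0.01], [-0.1, 0.2, -5.8]]
0.4 [[-0.21, 1.2, 0.01], [-0.1, 0.2, -8.7]]
0.45 [[-0.25, 1.61, 0.01], [-0.1, 0.2, -11.5]]
0.5 [[-0.26, 2.03, 0.01], [-0.1, 0.2, -14.4]]
0.55 [[-0.25, 2.44, 0.01], [-0.1, 0.2, -17.3]]
0.6 [[-0.22, 2.85, 0.01], [-0.1, 0.2, -20.1]]
0.65 [[-0.17, 3.26, 0.01], [-0.1, 0.2, -23.0]]
0.7 [[-0.1, 3.67, 0.01], [-0.1, 0.2, -25.8]]
0.75 [[-0.01, 4.07, 0.0], [-0.1, 0.2, -28.7]]
0.8 [[0.1, 4.47, 0.0], [-0.1, 0.2, -31.6]]
0.85 [[0.23, 4.87, 0.0], [-0.2, 0.2, -34.4]]
0.9 [[0.38, 5.25, 0.0], [-0.2, 0.2, -37.3]]
0.95 [[0.54, 5.63, -0.0], [-0.2, 0.2, -40.2]]
1.0 [[0.73, 6.0, -0.0], [-0.2, 0.2, -43.0]]
```

View pics/scene3.png

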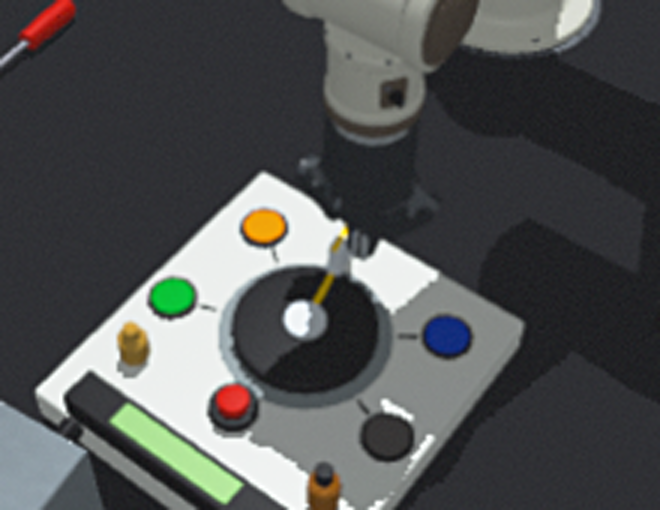

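The tab's end has moved to (344,232), with the fingertips at (360,243) just behind it, and the force is low. Continuing the arc.

Call:
jog_arm:
  targets:
    - [0,[-0.08,0.38,0],[0,0,-2.9]]
    - [0,[-0.16,0.79,0],[0,0,-5.8]]
    - [0,[-0.21,1.2,0],[0,0,-8.7]]
    - [0,[-0.25,1.61,0],[0,0,-11.5]]
    - [0,[-0.26,2.03,0],[0,0,-14.4]]
    - [0,[-0.25,2.44,0],[0,0,-17.3]]
    - [0,[-0.22,2.85,0],[0,0,-20.1]]
    - [0,[-0.17,3.26,0],[0,0,-23]]
    - [0,[-0.1,3.67,0],[0,0,-25.8]]
    - [0,[0,4.07,0],[0,0,-28.7]]
    - [0,[0.1,4.47,0],[0,0,-31.6]]
    - [0,[0.23,4.87,0],[0,0,-34.4]]
    - [0,[0.38,5.25,0],[0,0,-37.3]]
    - [0,[0.54,5.63,0],[0,0,-40.2]]
    - [0,[0.73,6.0,0],[0,0,-43]]
    - [0,[0.73,6.0,0],[0,0,-43]]

```text
time_s: 6.2
tcp_pos: [0.5069, 0.0111, 0.2519]
ee_rot: [-0.001, 0.905, 0.426, -0.002]
wrist_force: [-1.8, 0.9, 0.8]
finger_gap: -0.002
```

```bash
python3 -c "
from h import *
s=telemetry.sense();print(s['wrist_force'],s['qpos'])
cv2.imwrite('pics/top4.png',cv2.resize(eyes.snapshot('top')[110:260,210:350,::-1],None,fx=4,fy=4,interpolation=2))
for k in range(20,37): f=.05*k;print(round(f,2),row(*pusher(f,.021,.252)))"
```

```text
[-1.82831498  0.91437825  0.75609233] [-2.16885438e-01  1.64721014e-01  1.91512811e+00 -1.86455630e-04
  1.06610428e+00  4.74036123e-01]
1.0 [[0.01, -0.0, -0.01], [-0.2, 0.1, -0.1]]
1.05 [[-0.09, 0.4, -0.01], [-0.2, 0.1, -3.0]]
1.1 [[-0.16, 0.81, -0.02], [-0.2, 0.1, -5.8]]
1.15 [[-0.21, 1.22, -0.02], [-0.2, 0.1, -8.7]]
1.2 [[-0.25, 1.63, -0.02], [-0.2, 0.1, -11.6]]
1.25 [[-0.26, 2.04, -0.02], [-0.2, 0.1, -14.4]]
1.3 [[-0.25, 2.46, -0.02], [-0.2, 0.1, -17.3]]
1.35 [[-0.22, 2.87, -0.02], [-0.2, 0.1, -20.2]]
1.4 [[-0.17, 3.28, -0.02], [-0.2, 0.1, -23.0]]
1.45 [[-0.1, 3.69, -0.03], [-0.2, 0.1, -25.9]]
1.5 [[-0.01, 4.09, -0.03], [-0.2, 0.1, -28.8]]
1.55 [[0.1, 4.49, -0.03], [-0.2, 0.0, -31.6]]
1.6 [[0.23, 4.88, -0.03], [-0.2, 0.0, -34.5]]
1.65 [[0.38, 5.27, -0.03], [-0.2, 0.0, -37.4]]
1.7 [[0.55, 5.65, -0.03], [-0.2, 0.0, -40.2]]
1.75 [[0.74, 6.01, -0.04], [-0.2, 0.0, -43.1]]
1.8 [[0.94, 6.37, -0.04], [-0.2, 0.0, -45.9]]
```

View pics/top4.png

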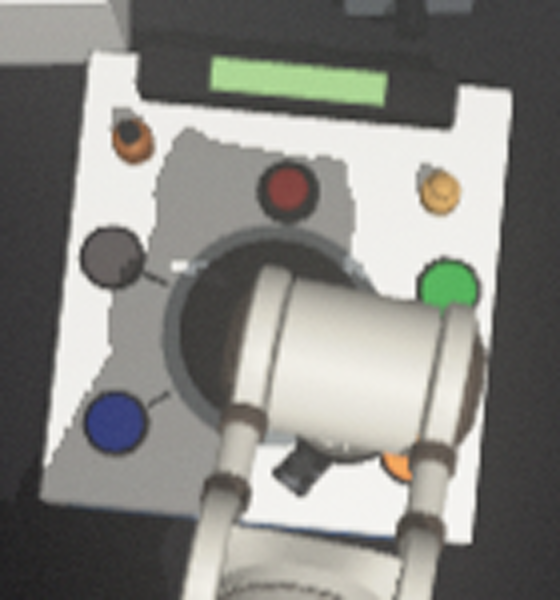

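The wrist hides the tab in this top view, and green is at (448,288). The 2 N resisting force fits the tab's friction. Continuing to φ=1.75, then I'll check with the scene camera.

Call:
jog_arm:
  targets:
    - [0,[-0.09,0.4,0],[0,0,-2.9]]
    - [0,[-0.16,0.81,0],[0,0,-5.8]]
    - [0,[-0.21,1.22,0],[0,0,-8.7]]
    - [0,[-0.25,1.63,0],[0,0,-11.5]]
    - [0,[-0.26,2.04,0],[0,0,-14.4]]
    - [0,[-0.25,2.46,0],[0,0,-17.3]]
    - [0,[-0.22,2.87,0],[0,0,-20.1]]
    - [0,[-0.17,3.28,0],[0,0,-23]]
    - [0,[-0.1,3.69,0],[0,0,-25.8]]
    - [0,[0,4.09,0],[0,0,-28.7]]
    - [0,[0.1,4.49,0],[0,0,-31.6]]
    - [0,[0.23,4.88,0],[0,0,-34.4]]
    - [0,[0.38,5.27,0],[0,0,-37.3]]
    - [0,[0.55,5.65,0],[0,0,-40.2]]
    - [0,[0.74,6.01,0],[0,0,-43]]
    - [0,[0.74,6.01,0],[0,0,-43]]

```text
time_s: 8.25
tcp_pos: [0.558, -0.0214, 0.2516]
ee_rot: [-0.002, 0.686, 0.727, -0.001]
wrist_force: [-1.0, -0.1, 0.2]
finger_gap: -0.003
```

```bash
cat > look.py <<'E'
import sys
from h import *
n,name,ths=sys.argv[1],sys.argv[2],[float(t) for t in sys.argv[3:]]
s=telemetry.sense();print(s['time_s'],s['wrist_force'],s['tcp_pos'])
c=eyes.camera_info(n); big=cv2.resize(eyes.snapshot(n)[:,:,::-1],None,fx=5,fy=5,interpolation=2)
p=lambda X:((proj(inst(P,X),c)[0]+.5)*5-.5)
for t in ths: # tab's top outer end at each angle, and the line's inner end
    for r,z in((.100,.095),(.125,.051)): cv2.circle(big,tuple(int(v) for v in p(fil(t,r,z))),2,(0,0,255),-1)
u=p([0,-.03,.06]).astype(int); cv2.imwrite(f"pics/{name}.png",big[u[1]-300:u[1]+300,u[0]-350:u[0]+350])
E
python3 look.py scene scene5 1.6 1.7 1.8 1.92; python3 -c "
from h import *
for f in (1.8,1.85,1.88,1.9,1.92,1.94): print(f,row(*pusher(f,.021,.252)))"
```

```text
8.25 [-1.04832674 -0.06296982  0.20840692] [ 0.55801178 -0.02143112  0.25161794]
1.8 [[-0.1, 0.4, -0.04], [-0.2, -0.1, -3.0]]
1.85 [[-0.18, 0.81, -0.04], [-0.2, -0.1, -5.9]]
1.88 [[-0.21, 1.05, -0.04], [-0.2, -0.1, -7.6]]
1.9 [[-0.23, 1.22, -0.04], [-0.2, -0.1, -8.8]]
1.92 [[-0.25, 1.38, -0.04], [-0.2, -0.1, -9.9]]
1.94 [[-0.26, 1.55, -0.04], [-0.2, -0.1, -11.0]]
```

View pics/scene5.png

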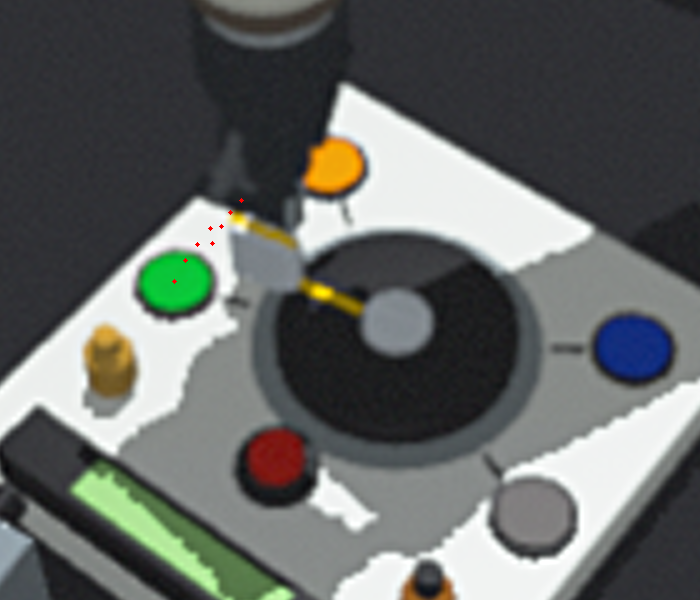

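The tab end is at about (236,215) in the crop, near the 1.7 dot, so the contact offset is about 17 mm and the tab lags φ by about 0.05. I'll push to φ=1.92 and measure the angle from the yellow line.

Call:
jog_arm:
  targets:
    - [0,[-0.05,0.2,0],[0,0,-1.5]]
    - [0,[-0.1,0.4,0],[0,0,-2.9]]
    - [0,[-0.14,0.6,0],[0,0,-4.4]]
    - [0,[-0.18,0.81,0],[0,0,-5.8]]
    - [0,[-0.21,1.05,0],[0,0,-7.5]]
    - [0,[-0.23,1.22,0],[0,0,-8.7]]
    - [0,[-0.25,1.38,0],[0,0,-9.8]]
    - [0,[-0.25,1.38,0],[0,0,-9.8]]

```text
time_s: 9.3
tcp_pos: [0.572, -0.0231, 0.2515]
ee_rot: [-0.002, 0.622, 0.783, -0.001]
wrist_force: [-1.5, 0.5, 0.6]
finger_gap: -0.002
```

```bash
cat > ang.py <<'E'
import sys
from h import *
n=sys.argv[1]; c=eyes.camera_info(n); im=eyes.snapshot(n); cv2.imwrite("pics/last_%s.png"%n,im[:,:,::-1])
y=im[:,:,:2].astype(np.float32).min(2)-im[:,:,2]   # yellowness
def sc(t,r0,r1,z):
    q=proj(inst(P,np.array([fil(t,r,z) for r in np.linspace(r0,r1,15)])),c).astype(np.float32)
    return cv2.remap(y,q[None,:,0].copy(),q[None,:,1].copy(),1).mean()
T=np.arange(1.4,2.25,.01)
for nm,a in(("tab top",(.06,.097,.095)),("dial line",(.03,.055,.062))):
    s=np.array([sc(t,*a) for t in T]); k=s>s.max()*.6; print(n,nm,"best",T[s.argmax()].round(2),"mean",(T[k]*s[k]).sum()/s[k].sum(),s.max())
print(telemetry.sense()['wrist_force'])
E
python3 ang.py scene; python3 -c "
from h import *
for f in (1.92,1.94,1.95,1.96,1.97,1.98): print(f,row(*pusher(f,.021,.252)))"
```

```text
scene tab top best 1.89 mean 1.8899746011473333 85.80657
scene dial line best 1.86 mean 1.8696029341519187 173.04648
[-1.4928574   0.30488619  0.65609931]
1.92 [[0.0, -0.0, -0.04], [-0.2, -0.1, -0.1]]
1.94 [[-0.04, 0.16, -0.04], [-0.2, -0.1, -1.2]]
1.95 [[-0.06, 0.24, -0.04], [-0.2, -0.1, -1.8]]
1.96 [[-0.07, 0.32, -0.04], [-0.2, -0.1, -2.4]]
1.97 [[-0.09, 0.4, -0.04], [-0.2, -0.1, -3.0]]
1.98 [[-0.11, 0.48, -0.04], [-0.2, -0.1, -3.5]]
```

Call:
jog_arm:
  targets:
    - [0,[-0.04,0.16,0],[0,0,-1.2]]
    - [0,[-0.07,0.3,0],[0,0,-2.2]]
    - [0,[-0.08,0.35,0],[0,0,-2.6]]
    - [0,[-0.08,0.35,0],[0,0,-2.6]]
    - [0,[-0.08,-0.3,0],[0,0,-2.6]]
    - [0,[-0.08,-1.0,0],[0,0,-2.6]]
    - [0,[-0.08,-1.5,0],[0,0,-2.6]]
    - [0,[-0.08,-1.5,-2],[0,0,-2.6]]
    - [0,[-0.08,-1.5,-5],[0,0,-2.6]]
    - [0,[-0.08,-1.5,-7],[0,0,-2.6]]
    - [0,[-0.08,-1.5,-7],[0,0,-2.6]]

```text
time_s: 10.72
tcp_pos: [0.5583, -0.0276, 0.3235]
ee_rot: [0.0, 0.604, 0.797, -0.0]
wrist_force: [0.5, 0.3, -0.4]
finger_gap: 0.001
```

```bash
python3 ang.py scene; python3 ang.py top; python3 -c "
from h import *
k=inst(P,[.1,0,0])[0]; s=telemetry.sense(); print(k,s['tcp_pos'])
for z in (.32,.26): print(row([k[0],k[1],z],P[2]+np.pi/2))
im=cv2.imread('pics/last_scene.png');cv2.imwrite('pics/scene6.png',cv2.resize(im[130:310,180:400],None,fx=3.3,fy=3.3,interpolation=2))"
```

```text
scene tab top best 1.94 mean 1.9401745071234795 99.69551
scene dial line best 1.91 mean 1.9190063203406653 217.76198
[ 0.62854727 -0.01416052 -0.5693625 ]
top tab top best 1.87 mean 1.9121939302945599 11.488281
top dial line best 1.94 mean 1.9443210199335845 35.057163
[-1.19325148  0.9107316   0.37900948]
[0.67333797 0.04780594 0.        ] [ 0.55739792 -0.02731413  0.32090065]
[[4.09, 13.2, 0.05], [-0.2, -0.1, 22.5]]
[[4.08, 13.22, 6.05], [-0.2, -0.1, 22.5]]
```

View pics/scene6.png

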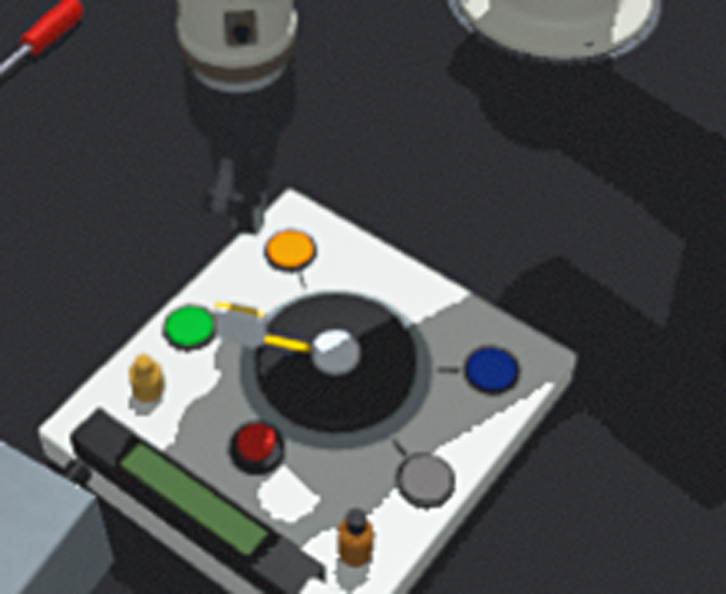

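Scene and top agree on θ≈1.92–1.94, and the picture shows the tab end at (218,305) lying along the line to green at (190,327). Next, over to the key.

Call:
jog_arm:
  targets:
    - [0,[0.8,2.6,0],[0,0,4.5]]
    - [0,[1.6,5.3,0],[0,0,9]]
    - [0,[2.4,7.9,0],[0,0,13.5]]
    - [0,[3.3,10.6,0],[0,0,18]]
    - [0,[4.1,13.2,0],[0,0,22.5]]
    - [0,[4.1,13.2,1.5],[0,0,22.5]]
    - [0,[4.1,13.2,3],[0,0,22.5]]
    - [0,[4.1,13.2,4.5],[0,0,22.5]]
    - [0,[4.1,13.2,6],[0,0,22.5]]
    - [0,[4.1,13.2,6.6],[0,0,22.5]]
    - [0,[4.1,13.2,6.6],[0,0,22.5]]

```text
time_s: 12.2
tcp_pos: [0.6729, 0.0479, 0.254]
ee_rot: [-0.002, 0.748, 0.664, -0.002]
wrist_force: [0.1, 0.1, 0.5]
finger_gap: -0.001
```

```bash
python3 ang.py scene; python3 -c "
from h import *
k=inst(P,[.1,0,0])[0]; print(row([*k[:2],.236],P[2]+np.pi/2))
im=cv2.imread('pics/last_scene.png');cv2.imwrite('pics/scene7.png',cv2.resize(im[130:310,180:400],None,fx=3.3,fy=3.3,interpolation=2))"
```

```text
scene tab top best 1.4 mean 1.7810901998351554 5.7616534
scene dial line best 2.2 mean nan -4.884245
[-0.25255094 -0.03580922  0.76103946]
[[-0.01, 0.02, 1.87], [-0.2, -0.0, 0.0]]ang.py:10: RuntimeWarning: invalid value encountered in scalar divide
  s=np.array([sc(t,*a) for t in T]); k=s>s.max()*.6; print(n,nm,"best",T[s.argmax()].round(2),"mean",(T[k]*s[k]).sum()/s[k].sum(),s.max())
```

View pics/scene7.png

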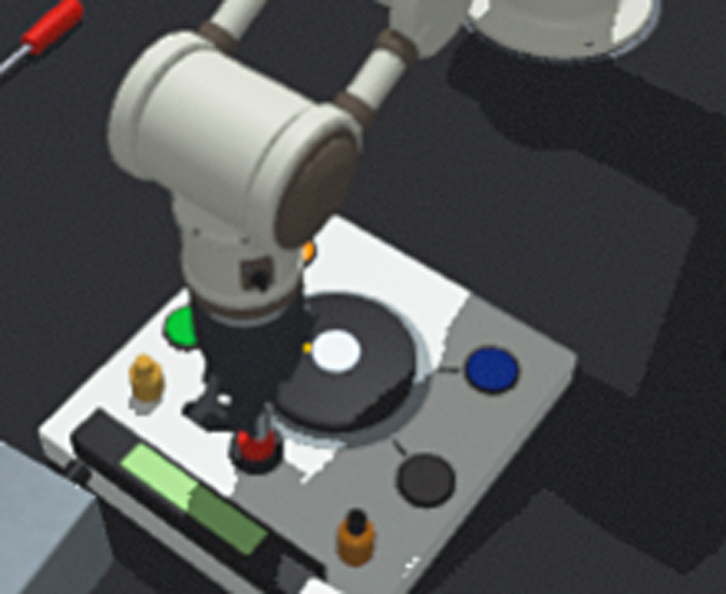

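The fingertips stand over the red key at about (258,445), clear of the pod. The tab is hidden behind the gripper, so those angle numbers don't count. Pressing down in small steps.

Call:
jog_arm:
  targets:
    - [0,[0,0,0.6],[0,0,0]]
    - [0,[0,0,1.0],[0,0,0]]
    - [0,[0,0,1.4],[0,0,0]]
    - [0,[0,0,1.6],[0,0,0]]
    - [0,[0,0,1.6],[0,0,0]]

```text
time_s: 12.88
tcp_pos: [0.6732, 0.048, 0.2389]
ee_rot: [-0.002, 0.748, 0.664, -0.001]
wrist_force: [-1.6, 1.1, 2.1]
finger_gap: 0.001
```

Call:
jog_arm:
  targets:
    - [0,[0,0,0.2],[0,0,0]]
    - [0,[0,0,0.2],[0,0,0]]

```text
time_s: 13.12
tcp_pos: [0.6733, 0.0479, 0.2372]
ee_rot: [-0.001, 0.748, 0.664, -0.001]
wrist_force: [-1.5, 0.7, 3.9]
finger_gap: -0.001
```

Call:
jog_arm:
  targets:
    - [0,[0,0,0.2],[0,0,0]]
    - [0,[0,0,0.2],[0,0,0]]

```text
time_s: 13.38
tcp_pos: [0.6733, 0.0479, 0.2353]
ee_rot: [-0.001, 0.748, 0.664, -0.001]
wrist_force: [-1.1, -0.7, 4.4]
finger_gap: 0.0
```

Call:
jog_arm:
  targets:
    - [0,[0,0,0.2],[0,0,0]]
    - [0,[0,0,0.2],[0,0,0]]

```text
time_s: 13.62
tcp_pos: [0.6734, 0.048, 0.2344]
ee_rot: [-0.001, 0.748, 0.664, -0.001]
wrist_force: [-4.7, -0.4, 10.0]
finger_gap: -0.004
```

Call:
jog_arm:
  targets:
    - [0,[0,0,0.2],[0,0,0]]
    - [0,[0,0,0.2],[0,0,0]]
    - [0,[0,0,0.2],[0,0,0]]

```text
time_s: 14.0
tcp_pos: [0.6735, 0.048, 0.2344]
ee_rot: [-0.001, 0.748, 0.664, -0.001]
wrist_force: [-7.3, 0.1, 13.9]
finger_gap: 0.0
```

It hit a hard stop at 14 N, with about 6 mm of travel since first contact. That is fully down; releasing and retreating.

Call:
jog_arm:
  targets:
    - [0,[0,0,-0.5],[0,0,0]]
    - [0,[0,0,-1.5],[0,0,0]]
    - [0,[0,0,-4],[0,0,0]]
    - [0,[0,0,-8],[0,0,0]]
    - [0,[0,0,-12],[0,0,0]]
    - [0,[-4,-4,-13],[0,0,0]]
    - [0,[-8,-8,-13],[0,0,0]]
    - [0,[-12,-12,-13],[0,0,0]]
    - [0,[-15,-16,-13],[0,0,0]]
    - [0,[-18,-19,-13],[0,0,0]]
    - [0,[-20,-20,-13],[0,0,0]]
    - [0,[-20,-20,-13],[0,0,0]]
    - [0,[-20,-20,-13],[0,0,0]]

```text
time_s: 15.62
tcp_pos: [0.4521, -0.1268, 0.3651]
ee_rot: [-0.001, 0.748, 0.664, -0.001]
wrist_force: [-0.2, 0.3, 0.5]
finger_gap: -0.002
```

```bash
python3 ang.py scene; python3 ang.py top; python3 -c "
from h import *
s=telemetry.sense(); print(s['time_s'],s['tcp_pos'])
c=eyes.camera_info('scene'); im=cv2.imread('pics/last_scene.png'); print(blob(im[:,:,::-1],(258,265),0))
cv2.imwrite('pics/scene8.png',im)"
```

```text
scene tab top best 1.93 mean 1.9304402961926035 130.10455
scene dial line best 1.92 mean 1.9167587023862975 166.23451
[0.61187318 0.16777235 0.00341699]
top tab top best 1.96 mean 1.9598221599973167 88.154945
top dial line best 1.96 mean 1.9599463476374421 80.0489
[-0.3800725  -0.06164804 -0.11877223]
15.725 [ 0.4523049  -0.12654537  0.36502245]
(array([257.20183486, 263.34862385]), np.int32(109))
```

View pics/scene8.png

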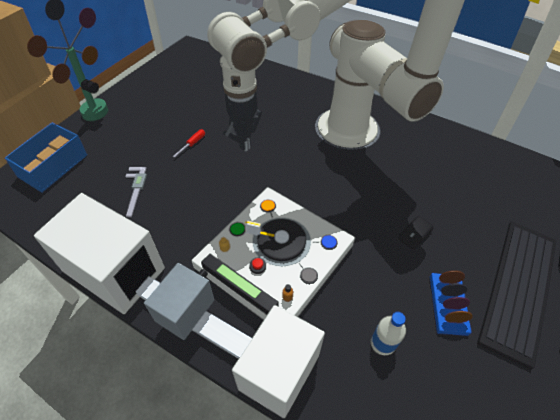

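The tab points at green (scene 1.92–1.93, top 1.96 rad, so the aim error is at most about 5 mm). The key blob is back at its original pixel, the other objects are where they were, and the arm is clear. Handing in.

```bash
python3 -c "
from workcell import bot
print(bot.hand_in())"
```

```text
the job is handed in; nothing more can be done
None
```

The selector now points at the green filter, the red key was pressed fully down and let up, and the job is handed in. No verdict was reported.

- **Selector:** I pushed the tab counter-clockwise with the shut fingertips from about 0.05 to about 1.93 rad. The wrist force stayed around 2 N at the end of each push move. Green is at 1.92 rad.
- **Key:** The key met a hard stop at about 14 N, roughly 6 mm after first contact. The arm then moved clear.
- **Last checks:** The two cameras disagreed slightly. The scene camera read 1.92–1.93 rad and the top camera 1.96 rad, so the aim error is at most about 5 mm against the 14 mm limit. The key's image was back at its starting pixel, and the other objects looked unmoved in the last scene picture. I judged those by eye and did not measure them.
- **Time:** It took about 16 s of the 48 s allowed.

The angle readings taken while the gripper hid the tab were meaningless, and I ignored them.

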